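# Set the sink mixer for filling the iron's jug with cold water

## Task

Get the shut-off sink tap ready to fill the blue jug for the steam iron: push the spout round with a fingertip until its outlet is above the middle of the jug's mouth, and push the tap's lever sideways all the way to its cold stop, on the right as you face the tap from the robot's side. Push gently, without gripping or wrenching the tap; do not raise the lever, which would turn the water on, and leave the jug and everything else standing where it is.

Things in the scene. Friction and masses are not known exactly. Their poses are not given: they have to be found in the camera images.
- sink: Fixed inset steel sink with drainer wings, carrying a matt black mixer tap. Plate 500 (x) by 920 mm (y), 4 mm above the counter; bowl 300 x 470 mm, 170 deep, from 60 to 360 mm in front (-x) of the tap. Axes parallel to the world's. Origin: on the tap's vertical axis (spout and lever both turn about it), at counter height z = 0. Tap body 47 mm across.
- spout (a joint): Turn of the spout about the tap's vertical axis, rad: 0 = straight to -x, growing counter-clockwise seen from above (outlet towards -y); range -1.3 to 1.3. Stays where left; turns at 0.3 N m. Spout: black tube 24 mm thick, straight out from the axis, centreline 91 mm above the counter at the tap, rising to 117 mm at 195 mm from the axis, then bending down to the outlet.
- outlet (a point): Centre of the spout's downward outlet (27 mm across, steel rim), 225 mm from the tap's axis, 75 mm above the counter.
- lever (a joint): Sideways turn of the lever on top of the tap about the tap's vertical axis, rad: 0 = straight to -x, growing counter-clockwise seen from above (tip towards -y); stops at -0.8 (hot, red dot, left) and +0.8 (cold, blue dot, right). Stays where left; turns at 0.16 N m (about 2 N at 85 mm). Independent of the spout.
- lever_tip (a point): Outer end of the lever, on its centreline, 107 mm from the tap's axis, 195 mm above the counter when down. The lever is a straight black bar 16 mm wide, 10 mm thick, with a steel inlay, rising evenly from 183 mm above the counter at the axis to the tip; it passes some 70 mm above the spout.
- lever_lift (a joint): Lift of the lever about its root, rad: 0 = down, tap shut (start); grows as the tip rises, to 0.45 = fully on. Held by friction, 0.22 N m.
- jug: Blue plastic jug in the bowl, left or right: 88 mm across the foot, 110 mm across the rim, 130 mm tall, handle on its own +y side reaching 90 mm from its middle, lip across from it. Origin: centre of the underside, z up. It stands on the bowl floor 166 mm below the counter (rim 36 mm below the counter), its centre 205 to 243 mm from the tap's axis.
- jug_mouth (a point): Centre of the jug's mouth at rim height (opening 104 mm across).
- tub: White plastic beaker, 116 mm across the rim, 85 mm tall, standing in the bowl on the other side from the jug; origin centre of the underside. Bystander.
- soap: Green washing-up bottle with white cap, 60 mm across, 170 mm tall, on the sink's rear edge 200 to 340 mm left (+y) of the tap; origin centre of the underside. Bystander.
- cup: White ceramic cup, 74 mm across, 85 mm tall, on the left drainer wing; origin centre of the underside. Bystander.
- brush: Washing-up brush, 220 mm long, lying on the right drainer wing; origin under its middle. Bystander.
- detergent: Big purple detergent bottle, orange cap, 90 mm across, 200 mm tall, on the sink's rear edge 300 to 380 mm right (-y) of the tap; origin centre of the underside. Bystander.
- stain: White jar with red lid, 64 mm across, 120 mm tall, on the left drainer wing; origin centre of the underside. Bystander.

How it is judged:
By the outcome, as a careful person would: the job done as asked, in the order asked, and still so for the second after the job is handed in, with the robot touching nothing.
It also fails if it takes over 51 s, if anything falls off the work surface, if the arm or the gripper's body presses on something with over 40 N, if the wrist force passes 120 N, or if a joint passes its speed limit or range.

## Robot

A 6-joint arm with a two-finger parallel gripper is mounted at the origin on the work surface. World frame = base frame: x ahead of the robot, y to its left, z up, the work surface at z = 0. Lengths are in m, angles in rad, forces in N, time in s.
With the tool pointing down it reaches from about 0.425 to 0.95 m from the base axis. Payload 14.7 kg.
Tool frame: the origin (TCP) lies on the centre line of the jaws, within the pads' length; the fingertips stand 22 mm ahead of it and the grasp point (between the pads) lies 3 mm ahead of it (tip_extent is the distance from the TCP to the fingertips, in m); z points along the fingers, y is the line along which they close (so a half turn about z gives the same grasp; the last joint's range is limited). The gripper opens to 85 mm and grips with 20 to 120 N. Pads are 22 mm wide; open, the fingers measure 114 mm over their backs; the gripper's body (76 mm by 85 mm) begins 54 mm behind the grasp point. The pads swing forward as they close: fully open they stand 13 mm farther back than shut.
Start: joints at [1.297, 0.48, 1.596, -0, 1.065, -0.047], TCP at [0.146, 0.633, 0.253] pointing down, gripper open.
Joint ranges: [-2.75, 2.75], [-0.82, 2.05], [0.23, 2.67], [-1.56, 4.7], [0.09, 2.69], [-2.92, 2.92]. Speed limits (rad/s): [1.89, 1.89, 2.39, 3.01, 3.01, 3.01].

## Interface

Orientations are given as a rotation vector (axis times angle).
In Python, from bench import read_state, camera, get_calibration, finish_job, tip_extent gives the robot as it stands. The module is installed in compiled form; this text tells all that it offers.
- The arm moves only by the tool step_arm, never from a script. Its argument "deltas" is a list of rows, each a list of 7 numbers: the shift along the tool's x, y, z in mm, then the turn, a rotation vector about the tool's x, y, z in degrees, then the finger opening in mm, from 0 to 85.4. In form: [[dx, dy, dz, ax, ay, az, jaw], ...]. A call has 1 to 20 rows; each row is the pose to reach, as a shift and turn from the pose commanded when the call began, along the tool's axes at that moment; what a row does not reach only later rows make up. A row lasts 1/8 s, in which the tool goes at most 62.5 mm and 10.7 degrees, less where a joint would pass 70% of its speed; a pose out of reach is approached as far as the arm can. A call with a gripper value outside its range is refused whole. The fingers move at their own pace and stop on an object; "squeeze" is the grip in N (left out, the last holds). Time passes only in rows, so rows that repeat a pose let the fingers close. It gives the time, the measured TCP pose, the force, the opening and the grip force at its end, in the units of the state.
- read_state(): the state, without advancing time (a new reading comes with each control period).
- camera(name): name is "scene" or "top"; returns (picture, depth): 480x640x3 uint8, blue, green, red; 480x640 float32, m along the optical axis (not along the pixel's ray), 0 where there is no reading.
- get_calibration(name): a dict with "fx", "fy", "cx", "cy" (pixels), "dist" ([k1, k2, p1, p2, k3] as OpenCV has them; the pictures are not rectified), "rvec" (rotation vector, rad) and "tvec" (3), from world to camera coordinates, as OpenCV has them. Camera axes: x right, y down, z forward; pixel columns grow to the right and rows downward; lengths in m; the calibration is good to about 2 mm. A picture is of the moment at which its call begins. get_calibration takes no time and is no camera call.
- finish_job(): hands the job in; it is judged then, once.
The state is a dict: "t": time; "joints": joint angles; "joint_velocities": joint speeds; "joint_efforts": joint torques, N m; "tool_pos": TCP position; "tcp_rot": TCP orientation; "wrist_force": force on the tool from outside, world axes, zero at the start; "torque": the same for the moment, N m; "gripper_width": opening from 0.0 (shut) to 1.0 (fully open); "finger_force": force on a finger pad.
Only numpy, scipy, OpenCV 4.12 (cv2) and the standard library are available. Lean on these libraries where they do the work, as an engineer would, in place of code of your own. Each camera call takes 0.05 s, during which the arm holds its last target. There are 200 camera calls.

## Working session

There is one attempt and no reset: what is moved stays moved. The work goes in short steps, Python scripts to look and compute and a tool call to move; the robot and the scene stay as the last step left them, time stands still between calls to the robot, and variables do not carry over. Pictures are saved under pics/ and viewed, at most 10 in all, crops included, and the job is handed in when it is done.

Besides the shell and the picture viewer there is one more tool, called after "Call:" in YAML: its name, and indented under it one key for each argument. step_arm: Moves the arm, as the interface text tells. Its arguments: {"type":"object","properties":{"deltas":{"type":"array"},"squeeze":{"type":"number"}},"required":["deltas"]}

```bash
mkdir -p pics; cat > h.py <<'E'
import numpy as np, cv2
from bench import *
def cal(n):
    c=get_calibration(n);K=np.array([[c['fx'],0,c['cx']],[0,c['fy'],c['cy']],[0,0,1]]);R=cv2.Rodrigues(np.array(c['rvec'],float))[0]
    return K,np.array(c['dist'],float),R,np.array(c['tvec'],float).ravel()
def rays(n,uv):
    K,d,R,t=cal(n);p=cv2.undistortPoints(np.array(uv,float).reshape(-1,1,2),K,d)[:,0]
    return np.c_[p,np.ones(len(p))],R,t
def onplane(n,uv,z):
    r,R,t=rays(n,uv);o=-R.T@t;D=r@R;return o+D*((z-o[2])/D[:,2])[:,None]
def cloud(n,uv,dep):
    r,R,t=rays(n,uv);return (r*np.array(dep)[:,None]-t)@R
E
python3 - <<'E'
from h import *
for n in ("top","scene"):
    im,d=camera(n);cv2.imwrite(f"pics/{n}0.png",im);np.save(n+"0.npy",d)
    K,_,R,t=cal(n);print(n,-R.T@t,R[2])
s=read_state();print(s,tip_extent)
E
```

```text
top [0.36582348 0.06374777 1.45927485] [ 0.12378362 -0.01810268 -0.9921441 ]
scene [1.0162962  0.88555886 1.01765653] [-0.36507569 -0.62073809 -0.69383281]
{'t': 0.1, 'joints': array([ 1.29741787e+00,  4.80751003e-01,  1.59680442e+00,  5.42169332e-06,
        1.06509137e+00, -4.66073517e-02]), 'joint_velocities': array([ 0.00055489, -0.00088519, -0.00215524,  0.00050455, -0.00099672,
       -0.00034307]), 'joint_efforts': array([ 8.24719737e-04, -9.52266240e+01, -4.31040108e+01, -2.61993982e-04,
        5.19185298e-03,  4.08604819e-06]), 'tool_pos': array([0.14603244, 0.63303688, 0.25275071]), 'tcp_rot': array([-3.55432982e-01, -3.12124728e+00,  1.63341368e-03]), 'wrist_force': array([-0.18527848, -0.24291209,  0.20374256]), 'torque': array([-0.01633159,  0.01354622, -0.0042777 ]), 'finger_force': 0.0, 'gripper_width': 0.9999932288428444} 0.022
```

View pics/top0.png

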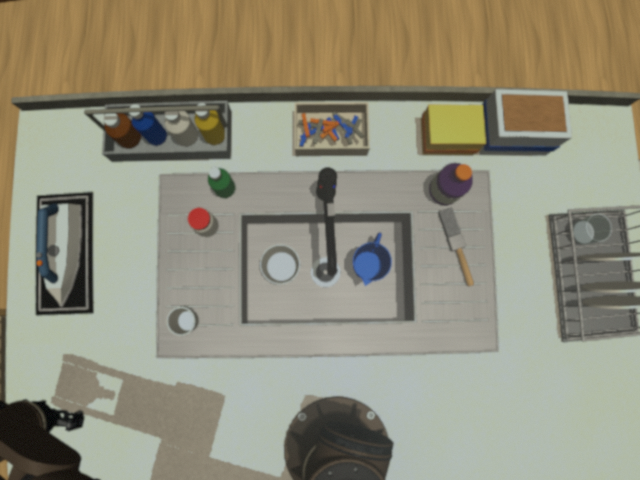

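View pics/scene0.png

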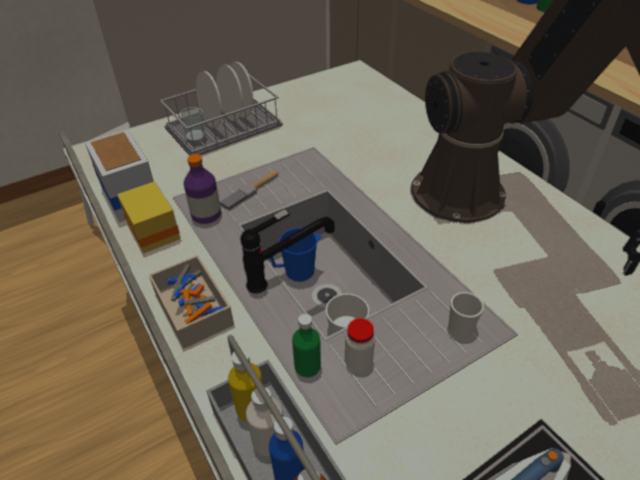

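The top view has the tap at about (327,185), with the spout running down to about (325,270). The jug is on the right, around (370,262), and the tub is on the left at (280,265). In the scene view the lever points forward above the spout. Next I'll measure these.

```bash
python3 - <<'E'
from h import *
im=cv2.imread("pics/top0.png");d=np.load("top0.npy")
hsv=cv2.cvtColor(im,cv2.COLOR_BGR2HSV)
v,u=np.mgrid[150:300,290:420];v=v.ravel();u=u.ravel()
P=cloud("top",np.c_[u,v],d[v,u]);H=hsv[v,u]
blue=(H[:,0]>100)&(H[:,0]<130)&(H[:,1]>120)
B=P[blue]; rim=B[(abs(B[:,2]+.036)<.012)];print("jug rim pts",len(rim),rim.min(0),rim.max(0), "all z",np.percentile(B[:,2],[1,50,99]))
m=np.zeros(im.shape[:2],np.uint8);m[v[blue],u[blue]]=255
c=max(cv2.findContours(m,0,2)[0],key=cv2.contourArea);
q=onplane("top",cv2.convexHull(c)[:,0],-.036);print("hull",q[:,:2].round(3).tolist())
dark=(H[:,2]<75)
for lo,hi in((.06,.09),(.09,.13),(.15,.185),(.185,.24)):
    s=(P[:,2]>lo)&(P[:,2]<hi); Q=P[s]
    print(lo,hi,len(Q)); 
    for x in np.arange(.5,1,.02):
        w=Q[(Q[:,0]>=x)&(Q[:,0]<x+.02)]
        if len(w)>2: print("  x%.2f y %.3f %.3f z %.3f n%d"%(x,w[:,1].min(),w[:,1].max(),w[:,2].mean(),len(w)))
cr=lambda n,a,b,x,y,k:cv2.resize(cv2.imread(f"pics/{n}0.png")[a:b,x:y],None,fx=k,fy=k,interpolation=cv2.INTER_CUBIC)
A=cr("top",155,295,290,410,4);S=cr("scene",200,310,220,340,4)
h=600;C=np.zeros((600,800,3),np.uint8);A=cv2.resize(A,(400,467));S=cv2.resize(S,(400,367));C[:467,:400]=A;C[:367,400:]=S
cv2.imwrite("pics/crop0.png",C)
E
```

```text
jug rim pts 61 [ 0.44218548 -0.13482954 -0.04745239] [ 0.58030746 -0.05877699 -0.02847326] all z [-0.17006737 -0.16123693 -0.0107399 ]
hull [[0.534, -0.115], [0.517, -0.129], [0.5, -0.134], [0.483, -0.133], [0.475, -0.13], [0.464, -0.122], [0.445, -0.099], [0.442, -0.093], [0.442, -0.09], [0.473, -0.066], [0.484, -0.061], [0.501, -0.058], [0.512, -0.061], [0.526, -0.076], [0.529, -0.081], [0.531, -0.09], [0.537, -0.112]]
0.06 0.09 21
  x0.66 y -0.004 0.035 z 0.079 n13
  x0.68 y -0.007 0.040 z 0.078 n6
0.09 0.13 692
  x0.50 y -0.004 0.021 z 0.125 n73
  x0.52 y -0.002 0.021 z 0.121 n72
  x0.54 y -0.000 0.022 z 0.119 n73
  x0.56 y -0.001 0.022 z 0.116 n75
  x0.58 y 0.001 0.024 z 0.113 n69
  x0.60 y 0.002 0.024 z 0.109 n34
  x0.62 y 0.016 0.024 z 0.107 n24
  x0.64 y 0.018 0.026 z 0.103 n30
  x0.66 y -0.003 0.036 z 0.107 n44
  x0.68 y -0.008 0.040 z 0.108 n25
0.15 0.185 194
  x0.66 y -0.000 0.034 z 0.171 n37
  x0.68 y -0.005 0.039 z 0.178 n95
  x0.70 y -0.005 0.036 z 0.180 n61
0.185 0.24 329
  x0.58 y 0.003 0.017 z 0.199 n44
  x0.60 y 0.003 0.019 z 0.198 n57
  x0.62 y 0.004 0.019 z 0.195 n52
  x0.64 y 0.006 0.021 z 0.192 n55
  x0.66 y 0.008 0.023 z 0.190 n53
  x0.68 y 0.003 0.034 z 0.188 n55
  x0.70 y 0.000 0.032 z 0.187 n13
```

View pics/crop0.png

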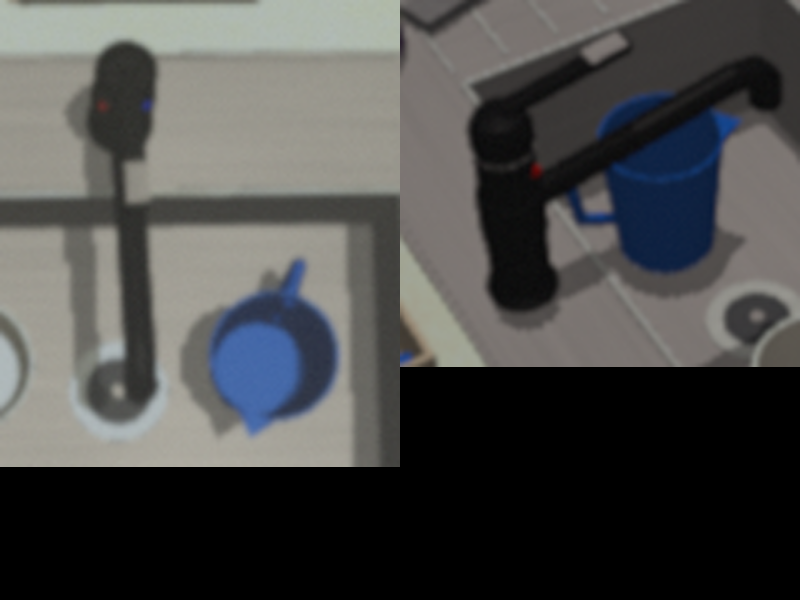

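Crop: the jug rim is centred at about crop (274,356), which is pixel (372.2,261.8). The lever and spout both point almost straight towards the robot, and the blue dot is on the right. I'll now pin down the axis and the target.

```bash
python3 - <<'E'
from h import *
im=cv2.imread("pics/top0.png");d=np.load("top0.npy")
hsv=cv2.cvtColor(im,cv2.COLOR_BGR2HSV)
v,u=np.mgrid[150:300,290:420];v=v.ravel();u=u.ravel()
P=cloud("top",np.c_[u,v],d[v,u]);H=hsv[v,u]
L=P[(P[:,2]>.185)&(P[:,0]<.655)];S=P[(P[:,2]>.09)&(P[:,2]<.14)&(P[:,0]<.6)]
from scipy import stats
for n,A in(("lev",L),("spout",S)):
    f=np.polyfit(A[:,0],A[:,1],1);print(n,"minx",np.percentile(A[:,0],[0,1,3]),"fit",f,"y@.69",np.polyval(f,.69),"ang",np.arctan(f[0]))
C=P[(P[:,2]>.14)];print("cap x max",C[:,0].max(),"cap low front",C[C[:,2]<.18][:,0].min())
# axis from sides: centre of body pixels
for z in(.15,.18):
    w=P[(abs(P[:,2]-z)<.02)&(P[:,0]>.66)];print(z,w.min(0),w.max(0))
b=((H[:,0]>100)&(H[:,0]<130)&(H[:,1]>110))
m=np.zeros(im.shape[:2],np.uint8);m[v[b],u[b]]=255
m=cv2.morphologyEx(m,cv2.MORPH_OPEN,cv2.getStructuringElement(2,(19,19)))
c=max(cv2.findContours(m,0,1)[0],key=cv2.contourArea);pts=onplane("top",c[:,0],-.036)
(cx,cy),r=cv2.minEnclosingCircle(pts[:,:2].astype(np.float32));print("jug mec",cx,cy,r)
print("bbox",cv2.boundingRect(c)); print("eye",onplane("top",[(372.2,261.8),(353,261.8),(391.4,261.8),(372.2,242.6),(372.2,281)],-.036).round(4).tolist())
# steel rim/outlet and scene cloud of body
d2=np.load("scene0.npy");v,u=np.mgrid[200:310,225:345];v=v.ravel();u=u.ravel()
Q=cloud("scene",np.c_[u,v],d2[v,u]);T=Q[(Q[:,2]>.03)&(Q[:,2]<.075)&(Q[:,0]>.62)]
f=lambda p:np.hypot(T[:,0]-p[0],T[:,1]-p[1])-.0235
from scipy.optimize import least_squares
print("axis",least_squares(f,[.69,.016],loss='soft_l1',f_scale=.003).x,len(T),T.min(0),T.max(0))
O=Q[(Q[:,2]>.09)&(Q[:,2]<.14)&(Q[:,0]<.6)];print("scene spout minx",np.percentile(O[:,0],[0,2]))
V=Q[(Q[:,2]>.185)];print("scene lever minx",np.percentile(V[:,0],[0,2]))
J=Q[(abs(Q[:,2]+.036)<.004)&(Q[:,1]<-.02)];print("scene rim",J.min(0),J.max(0))
E
```

```text
lev minx [0.36582348 0.36582348 0.36582348] fit [-0.19901959  0.1354446 ] y@.69 -0.0018789161768136275 ang -0.19645268239973887
spout minx [0.45644883 0.4589132  0.46128346] fit [ 0.03708254 -0.00990591] y@.69 0.01568104445819688 ang 0.037065560744729234
cap x max 0.7168191644927985 cap low front 0.6713244620893402
0.15 [ 0.67132446 -0.00515046  0.1300025 ] [0.69340582 0.0387819  0.16957604]
0.18 [ 0.6602468  -0.00518522  0.16167067] [0.71681916 0.03884499 0.19641301]
jug mec 0.4937039315700531 -0.09506659209728241 0.04087841883301735
bbox (353, 250, 28, 30)
eye [[0.5009, -0.112, -0.036], [0.5017, -0.0584, -0.036], [0.5, -0.1657, -0.036], [0.5547, -0.1135, -0.036], [0.4475, -0.1105, -0.036]]
axis [0.69486142 0.01776753] 264 [0.67229798 0.01037407 0.03048494] [0.80766921 0.10132456 0.07487638]
scene spout minx [0.4564634  0.46285177]
scene lever minx [0.58750224 0.59086421]
scene rim [ 0.32971284 -0.22386727 -0.03999923] [ 0.5545876  -0.05076857 -0.03200004]
```

```bash
cat >> h.py <<'E'
AX=np.array([.6945,.0168])
def delta(pos,th):  # tool x opposite to push tangent at tap angle th
    s=read_state();R=cv2.Rodrigues(s['tcp_rot'])[0];p=s['tool_pos']
    x=np.array([-np.sin(th),np.cos(th),0]);z=np.array([0,0,-1.]);T=np.c_[x,np.cross(z,x),z]
    return np.r_[R.T@(np.array(pos)-p)*1e3,np.degrees(cv2.Rodrigues(R.T@T)[0].ravel())].round(1)
def at(th,r,gap,z): # TCP at radius r along bar, gap to its left side
    return np.r_[AX+r*np.array([-np.cos(th),-np.sin(th)])-gap*np.array([np.sin(th),-np.cos(th)]),z]
E
python3 -c "
from h import *
print(delta(at(.037,.19,.06,.253),.037),at(.037,.19,.06,.253))"
```

```text
[-4.739e+02 -4.688e+02  2.000e-01 -1.000e-01  0.000e+00  7.490e+01] [0.50241055 0.06973054 0.253     ]
```

Call:
step_arm:
  deltas:
    - [-43,-43,0,0,0,7,0]
    - [-86,-85,0,0,0,14,0]
    - [-129,-128,0,0,0,21,0]
    - [-172,-170,0,0,0,28,0]
    - [-215,-213,0,0,0,35,0]
    - [-258,-255,0,0,0,41,0]
    - [-301,-298,0,0,0,48,0]
    - [-344,-340,0,0,0,55,0]
    - [-387,-383,0,0,0,62,0]
    - [-430,-425,0,0,0,69,0]
    - [-474,-469,0,0,0,75,0]
    - [-474,-469,0,0,0,75,0]
    - [-474,-469,0,0,0,75,0]
    - [-474,-469,0,0,0,75,0]
    - [-474,-469,0,0,0,75,0]
    - [-474,-469,0,0,0,75,0]
  squeeze: 20

```text
t: 2.1
tool_pos: [0.5023, 0.0705, 0.2534]
tcp_rot: [2.181, 2.261, 0.0]
wrist_force: [-0.4, 0.1, -0.4]
gripper_width: -0.001
finger_force: 0.0
```

```bash
python3 -c "
from h import *
s=read_state();print(s['t'],s['tool_pos'],s['gripper_width'],tip_extent)
print(delta(at(.037,.19,.06,.120),.037))
for g in (.045,.03,.023):print(g,delta(at(.037,.19,g,.120),.037))"
```

```text
2.1 [0.50230086 0.07045179 0.25338656] -0.0005178003828688433 0.022
[-7.000e-01  1.000e-01  1.334e+02  0.000e+00 -0.000e+00 -0.000e+00]
0.045 [-1.570e+01  1.000e-01  1.334e+02  0.000e+00 -0.000e+00 -0.000e+00]
0.03 [-3.070e+01  1.000e-01  1.334e+02  0.000e+00 -0.000e+00 -0.000e+00]
0.023 [-3.770e+01  1.000e-01  1.334e+02  0.000e+00 -0.000e+00 -0.000e+00]
```

Call:
step_arm:
  deltas:
    - [0,0,35,0,0,0,0]
    - [0,0,70,0,0,0,0]
    - [0,0,105,0,0,0,0]
    - [0,0,133,0,0,0,0]
    - [0,0,133,0,0,0,0]
    - [-18,0,133,0,0,0,0]
    - [-30,0,133,0,0,0,0]
    - [-34,0,133,0,0,0,0]
    - [-34,0,133,0,0,0,0]

```text
t: 3.22
tool_pos: [0.504, 0.0353, 0.1208]
tcp_rot: [2.183, 2.258, 0.001]
wrist_force: [-0.1, 1.7, 0.8]
gripper_width: -0.001
finger_force: 0.0
```

```bash
python3 -c "
from h import *
s=read_state();print(s['t'],s['tool_pos'],s['wrist_force'])
for th in np.arange(.06,.5,.03):print('%.2f'%th,delta(at(th,.19,.024,.120),th))"
```

```text
3.225 [0.50399101 0.0353275  0.1207733 ] [-0.09583379  1.73430555  0.76896767]
0.06 [-5.9 -0.8  0.8  0.  -0.  -1.5]
0.09 [-11.7  -1.3   0.8   0.    0.   -3.2]
0.12 [-17.4  -1.6   0.8   0.    0.   -4.9]
0.15 [-23.1  -1.7   0.8   0.    0.   -6.6]
0.18 [-28.9  -1.7   0.8   0.    0.   -8.4]
0.21 [-34.6  -1.5   0.8   0.    0.  -10.1]
0.24 [-40.4  -1.1   0.8   0.    0.  -11.8]
0.27 [-46.1  -0.6   0.8   0.    0.  -13.5]
0.30 [-51.8   0.1   0.8   0.    0.  -15.2]
0.33 [-57.5   1.    0.8   0.    0.  -17. ]
0.36 [-63.1   2.1   0.8   0.    0.  -18.7]
0.39 [-68.7   3.3   0.8   0.    0.  -20.4]
0.42 [-74.3   4.7   0.8   0.    0.  -22.1]
0.45 [-79.8   6.3   0.8   0.    0.  -23.8]
0.48 [-85.3   8.    0.8   0.    0.  -25.6]
```

Call:
step_arm:
  deltas:
    - [-6,-1,0,0,0,-1.5,0]
    - [-12,-1,0,0,0,-3,0]
    - [-17,-1.5,0,0,0,-5,0]
    - [-23,-1.5,0,0,0,-6.5,0]
    - [-29,-1.5,0,0,0,-8.5,0]
    - [-35,-1.5,0,0,0,-10,0]
    - [-40,-1,0,0,0,-12,0]
    - [-46,-0.5,0,0,0,-13.5,0]
    - [-52,0,0,0,0,-15,0]
    - [-57.5,1,0,0,0,-17,0]
    - [-63,2,0,0,0,-18.5,0]
    - [-69,3,0,0,0,-20.5,0]
    - [-74,5,0,0,0,-22,0]
    - [-80,6,0,0,0,-24,0]
    - [-85,8,0,0,0,-25.5,0]
    - [-85,8,0,0,0,-25.5,0]

```text
t: 5.22
tool_pos: [0.5149, -0.0492, 0.1203]
tcp_rot: [1.63, 2.685, 0.0]
wrist_force: [-0.1, 0.3, 0.5]
gripper_width: -0.0
finger_force: 0.0
```

```bash
python3 - <<'E'
from h import *
C=np.zeros((600,800,3),np.uint8)
for i,(n,a,b,x,y) in enumerate((("top",155,295,290,410),("scene",190,310,225,345))):
    im,d=camera(n);cv2.imwrite(f"pics/{n}1.png",im);np.save(n+"1.npy",d)
    t=cv2.resize(im[a:b,x:y],(400,int(400*(b-a)/(y-x))),interpolation=cv2.INTER_CUBIC);C[:len(t),400*i:400*i+400]=t
cv2.imwrite("pics/crop1.png",C)
s=read_state();p=s['tool_pos'];print(s['t'],p,s['wrist_force'],"tool angle",np.arctan2(-(p[1]-AX[1]),-(p[0]-AX[0])))
E
```

```text
5.325 [ 0.5148011  -0.04892044  0.12030746] [ 0.76353563 -0.36899537 -0.50520072] tool angle 0.35061479247118715
```

View pics/crop1.png

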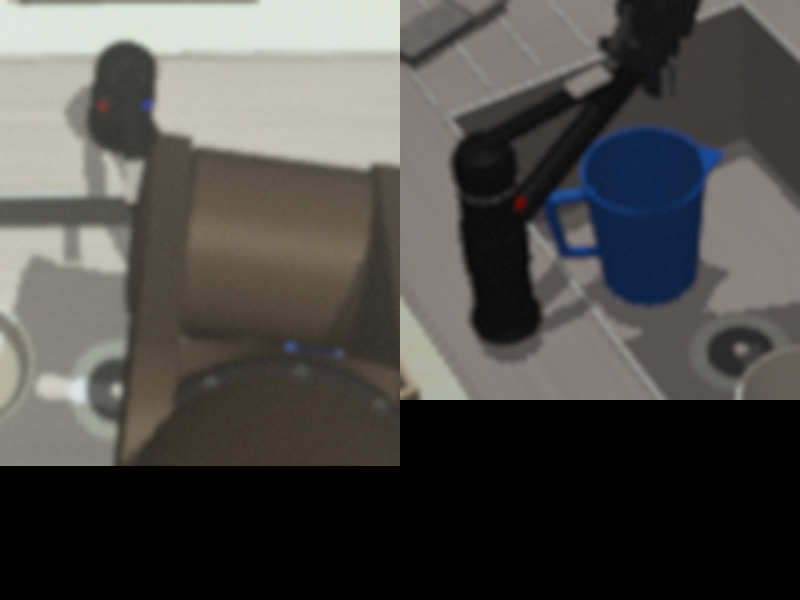

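The spout has swung towards the jug, the gripper is clear of the lever, and the jug hasn't moved. In the scene view the rim ellipse is centred at about crop (644,171), pixel (298.2,241.3).

```bash
python3 - <<'E'
from h import *
q=onplane("scene",[(298.2,241.3)],-.036)[0];print("jug scene",q,"angle",np.arctan2(AX[1]-q[1],AX[0]-q[0]),np.hypot(*(AX-q[:2])))
d=np.load("scene1.npy");v,u=np.mgrid[190:310,225:345];v=v.ravel();u=u.ravel()
P=cloud("scene",np.c_[u,v],d[v,u])
J=P[(abs(P[:,2]+.036)<.004)&(np.hypot(P[:,0]-.5,P[:,1]+.11)<.065)];print(J.min(0),J.max(0))
S=P[(P[:,2]>.09)&(P[:,2]<.125)&(P[:,0]<.66)&(P[:,0]>.56)];f=np.polyfit(S[:,0],S[:,1],1);print("spout ang",np.arctan(f[0]),len(S))
for th in (.5,.52,.54,.56,.575,.585):print(th,delta(at(th,.19,.024,.120),th))
E
```

```text
jug scene [ 0.50148214 -0.10548342 -0.036     ] angle 0.5647127358583596 0.22849317120744328
[ 0.43930938 -0.16644733 -0.03997006] [ 0.55717087 -0.05265807 -0.03208884]
spout ang 0.47242185071362475 371
0.5 [-4.5 -0.7  0.3  0.   0.  -1.2]
0.52 [-8.3 -1.1  0.3  0.   0.  -2.3]
0.54 [-12.1  -1.3   0.3   0.    0.   -3.5]
0.56 [-15.9  -1.6   0.3   0.    0.   -4.6]
0.575 [-18.8  -1.7   0.3   0.    0.   -5.5]
0.585 [-20.7  -1.7   0.3   0.    0.   -6.1]
```

Call:
step_arm:
  deltas:
    - [-5,-1,0,0,0,-1,0]
    - [-9,-1,0,0,0,-2.5,0]
    - [-13,-1.5,0,0,0,-3.5,0]
    - [-16,-1.5,0,0,0,-4.5,0]
    - [-18,-1.5,0,0,0,-5.5,0]
    - [-19,-1.5,0,0,0,-5.5,0]
    - [-19,-1.5,0,0,0,-5.5,0]
    - [-19,-1.5,0,0,0,-5.5,0]
    - [-5,-1.5,0,0,0,-5.5,0]
    - [20,0,0,0,0,-5.5,0]
    - [40,0,0,0,0,-5.5,0]
    - [40,0,-40,0,0,-5.5,0]
    - [40,0,-90,0,0,-5.5,0]
    - [40,0,-140,0,0,-5.5,0]
    - [40,0,-140,0,0,-5.5,0]

```text
t: 7.2
tool_pos: [0.4978, -0.0128, 0.2639]
tcp_rot: [1.495, 2.756, 0.004]
wrist_force: [0.2, 0.3, -0.3]
gripper_width: 0.003
finger_force: 0.0
```

```bash
python3 - <<'E'
from h import *
C=np.zeros((600,800,3),np.uint8)
for i,(n,a,b,x,y) in enumerate((("top",155,295,290,410),("scene",190,310,225,345))):
    im,d=camera(n);cv2.imwrite(f"pics/{n}2.png",im);np.save(n+"2.npy",d)
    t=cv2.resize(im[a:b,x:y],(400,int(400*(b-a)/(y-x))),interpolation=cv2.INTER_CUBIC);C[:len(t),400*i:400*i+400]=t
cv2.imwrite("pics/crop2.png",C)
v,u=np.mgrid[190:310,225:345];v=v.ravel();u=u.ravel()
P=cloud("scene",np.c_[u,v],d[v,u])
S=P[(P[:,2]>.09)&(P[:,2]<.14)&(P[:,0]<.66)&(P[:,0]>.5)];f=np.polyfit(S[:,0],S[:,1],1);print("spout ang",np.arctan(f[0]),len(S))
L=P[(P[:,2]>.186)&(P[:,0]<.66)&(P[:,0]>.56)&(P[:,2]<.205)&(abs(P[:,1])<.05)];f=np.polyfit(L[:,0],L[:,1],1);print("lever ang",np.arctan(f[0]),len(L),L.mean(0))
s=read_state();print(s['t'],s['tool_pos'],s['wrist_force'])
E
```

```text
spout ang 0.5627314349545073 485
lever ang 0.0670127807160836 207 [0.62229506 0.01586937 0.1948251 ]
7.3 [ 0.49595042 -0.01282695  0.26051764] [ 0.80904491 -0.15498508 -0.3644188 ]
```

View pics/crop2.png

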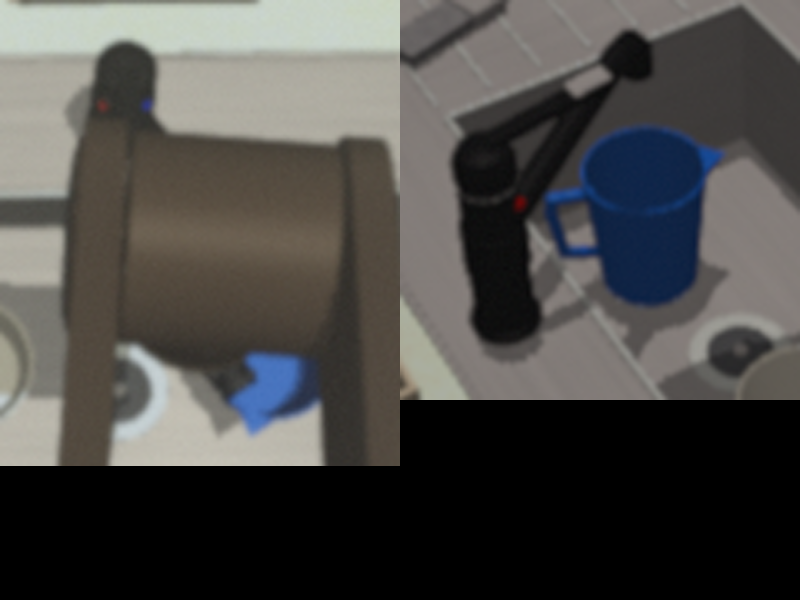

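The spout is at about 0.565–0.575, with its outlet over the jug. The lever is untouched and the jug hasn't moved. Now the lever.

```bash
python3 - <<'E'
from h import *
print(at(.07,.09,.055,.26))
for g,z in ((.055,.26),(.055,.197),(.028,.197),(.022,.197)):print(g,z,delta(at(.07,.09,g,z),.07))
E
```

```text
[0.60087355 0.06537045 0.26      ]
0.055 0.26 [8.400e+00 1.306e+02 6.000e-01 1.000e-01 0.000e+00 2.900e+01]
0.055 0.197 [8.400e+00 1.305e+02 6.360e+01 1.000e-01 0.000e+00 2.900e+01]
0.028 0.197 [-1.520e+01  1.174e+02  6.360e+01  1.000e-01  0.000e+00  2.900e+01]
0.022 0.197 [-2.050e+01  1.145e+02  6.360e+01  1.000e-01  0.000e+00  2.900e+01]
```

Call:
step_arm:
  deltas:
    - [15,33,0,0,0,7,0]
    - [15,65,0,0,0,14,0]
    - [12,98,0,0,0,21,0]
    - [8,130,0,0,0,29,0]
    - [8,130,0,0,0,29,0]
    - [8,130,32,0,0,29,0]
    - [8,130,63,0,0,29,0]
    - [8,130,63,0,0,29,0]
    - [-7,122,63,0,0,29,0]
    - [-15,117,63,0,0,29,0]
    - [-18,116,63,0,0,29,0]
    - [-18,116,63,0,0,29,0]

```text
t: 8.8
tool_pos: [0.6035, 0.0343, 0.1978]
tcp_rot: [2.143, 2.297, 0.001]
wrist_force: [0.2, -0.1, 0.1]
gripper_width: -0.0
finger_force: 0.0
```

```bash
python3 - <<'E'
from h import *
s=read_state();print(s['t'],s['tool_pos'],s['wrist_force'])
for th in np.r_[np.arange(.1,.75,.05),.76,.79,.81,.83]:print('%.2f'%th,delta(at(th,.09,.022,.197),th))
E
```

```text
8.8 [0.60350495 0.03431663 0.19775815] [ 0.20334604 -0.12581717  0.12623532]
0.10 [-4.5 -1.1  0.8  0.  -0.  -1.8]
0.15 [-9.1 -1.9  0.8  0.   0.  -4.6]
0.20 [-13.7  -2.5   0.8   0.    0.   -7.5]
0.25 [-18.3  -2.9   0.8   0.    0.  -10.4]
0.30 [-22.9  -3.1   0.8   0.    0.  -13.2]
0.35 [-27.6  -3.    0.8   0.    0.  -16.1]
0.40 [-32.2  -2.7   0.8   0.    0.  -19. ]
0.45 [-36.8  -2.2   0.8   0.    0.  -21.8]
0.50 [-41.4  -1.4   0.8   0.    0.  -24.7]
0.55 [-45.9  -0.4   0.8   0.    0.  -27.5]
0.60 [-50.4   0.8   0.8   0.    0.  -30.4]
0.65 [-54.8   2.2   0.8   0.    0.  -33.3]
0.70 [-59.1   3.9   0.8   0.    0.  -36.1]
0.76 [-64.2   6.2   0.8   0.    0.  -39.6]
0.79 [-66.6   7.4   0.8   0.    0.  -41.3]
0.81 [-68.3   8.3   0.8   0.    0.  -42.4]
0.83 [-69.9   9.2   0.8   0.    0.  -43.6]
```

Call:
step_arm:
  deltas:
    - [-4.5,-1,0,0,0,-2,0]
    - [-9,-2,0,0,0,-4.5,0]
    - [-14,-2.5,0,0,0,-7.5,0]
    - [-18,-3,0,0,0,-10.5,0]
    - [-23,-3,0,0,0,-13,0]
    - [-27.5,-3,0,0,0,-16,0]
    - [-32,-2.5,0,0,0,-19,0]
    - [-37,-2,0,0,0,-22,0]
    - [-41.5,-1.5,0,0,0,-24.5,0]
    - [-46,-0.5,0,0,0,-27.5,0]
    - [-50.5,1,0,0,0,-30.5,0]
    - [-55,2,0,0,0,-33,0]
    - [-59,4,0,0,0,-36,0]
    - [-59,4,0,0,0,-36,0]

```text
t: 10.55
tool_pos: [0.6115, -0.0237, 0.1974]
tcp_rot: [1.328, 2.847, 0.0]
wrist_force: [0.3, -0.3, 0.6]
gripper_width: -0.002
finger_force: 0.0
```

```bash
python3 - <<'E'
from h import *
s=read_state();print(s['t'],s['tool_pos'],s['wrist_force'])
for th in (.74,.77,.8,.82,.84,.86):print('%.2f'%th,delta(at(th,.09,.022,.197),min(th,.8)))
E
```

```text
10.55 [ 0.61145628 -0.02369731  0.19740542] [ 0.31678339 -0.29738345  0.56892844]
0.74 [-4.1 -1.2  0.4  0.  -0.  -2.4]
0.77 [-6.9 -1.7  0.4  0.  -0.  -4.1]
0.80 [-9.6 -2.1  0.4  0.  -0.  -5.8]
0.82 [-11.5  -2.4   0.4   0.   -0.   -5.8]
0.84 [-13.3  -2.6   0.4   0.   -0.   -5.8]
0.86 [-15.1  -2.7   0.4   0.   -0.   -5.8]
```

Call:
step_arm:
  deltas:
    - [-2,-0.5,0,0,0,-1,0]
    - [-4,-1,0,0,0,-2.5,0]
    - [-6,-1.5,0,0,0,-3.5,0]
    - [-7,-1.5,0,0,0,-4,0]
    - [-8,-2,0,0,0,-5,0]
    - [-9,-2,0,0,0,-6,0]
    - [-9,-2,0,0,0,-6,0]

```text
t: 11.42
tool_pos: [0.6156, -0.0322, 0.1973]
tcp_rot: [-1.176, -2.913, 0.0]
wrist_force: [-0.7, 0.8, 0.1]
gripper_width: -0.003
finger_force: 0.5
```

Call:
step_arm:
  deltas:
    - [-1,0,0,0,0,0,0]
    - [-1,0,0,0,0,0,0]
    - [-2,0,0,0,0,0,0]
    - [-2,0,0,0,0,0,0]

```text
t: 11.92
tool_pos: [0.6171, -0.0335, 0.1972]
tcp_rot: [-1.177, -2.913, 0.0]
wrist_force: [-0.9, 0.2, 0.4]
gripper_width: 0.0
finger_force: 0.6
```

Call:
step_arm:
  deltas:
    - [-1,0,0,0,0,0,0]
    - [-1,0,0,0,0,0,0]
    - [-2,0,0,0,0,0,0]
    - [-2,0,0,0,0,0,0]

```text
t: 12.42
tool_pos: [0.6176, -0.0342, 0.197]
tcp_rot: [-1.176, -2.911, -0.0]
wrist_force: [-8.2, 6.9, 2.6]
gripper_width: -0.001
finger_force: 4.9
```

The stop is reached, at about 11 N. Backing off.

Call:
step_arm:
  deltas:
    - [3,0,0,0,0,0,0]
    - [20,0,0,0,0,0,0]
    - [45,0,0,0,0,0,0]
    - [45,0,-40,0,0,0,0]
    - [45,0,-80,0,0,0,0]
    - [45,0,-80,0,0,0,0]
    - [95,0,-80,0,0,0,0]
    - [145,0,-80,0,0,0,0]
    - [195,30,-80,0,0,0,0]
    - [240,70,-80,0,0,0,0]
    - [280,110,-80,0,0,0,0]
    - [320,150,-80,0,0,0,0]
    - [350,180,-80,0,0,0,0]
    - [350,180,-80,0,0,0,0]
    - [350,180,-80,0,0,0,0]

```text
t: 14.3
tool_pos: [0.4909, 0.3374, 0.2764]
tcp_rot: [-1.175, -2.913, 0.002]
wrist_force: [0.0, -0.8, 1.0]
gripper_width: -0.002
finger_force: 0.0
```

```bash
python3 - <<'E'
from h import *
C=np.zeros((600,800,3),np.uint8);A=AX
for i,(n,a,b,x,y) in enumerate((("top",155,295,290,410),("scene",190,310,225,345))):
    im,d=camera(n);cv2.imwrite(f"pics/{n}3.png",im)
    t=cv2.resize(im[a:b,x:y],(400,int(400*(b-a)/(y-x))),interpolation=cv2.INTER_CUBIC);C[:len(t),400*i:400*i+400]=t
    v,u=np.mgrid[a:b,x:y];v=v.ravel();u=u.ravel();P=cloud(n,np.c_[u,v],d[v,u]);r=np.hypot(*(P[:,:2]-A).T)
    th=np.arctan2(A[1]-P[:,1],A[0]-P[:,0])
    for nm,m in(("spout",(P[:,2]>.1)&(P[:,2]<.14)&(r>.12)&(r<.2)),("lever",(P[:,2]>.18)&(P[:,2]<.25)&(r>.04)&(r<.115))):
        m&=abs(th)<1.2;print(n,nm,m.sum(),np.median(th[m]),"z,r max",np.percentile(P[m,2],98),np.percentile(r[m],98))
cv2.imwrite("pics/crop3.png",C);s=read_state();print(s['t'],s['tool_pos'],s['wrist_force'])
E
```

```text
top spout 301 0.5675305569366712 z,r max 0.13031413270452477 0.19840323306863836
top lever 204 0.7928350673935907 z,r max 0.20336463790854564 0.10666934893040501
scene spout 236 0.5364524048473218 z,r max 0.13015977641089316 0.1973878165229517
scene lever 155 0.7558338066017456 z,r max 0.20164729459944877 0.10426548677706392
14.4 [0.49150059 0.33679025 0.27695769] [0.73967925 0.75741176 0.26511764]
```

View pics/crop3.png

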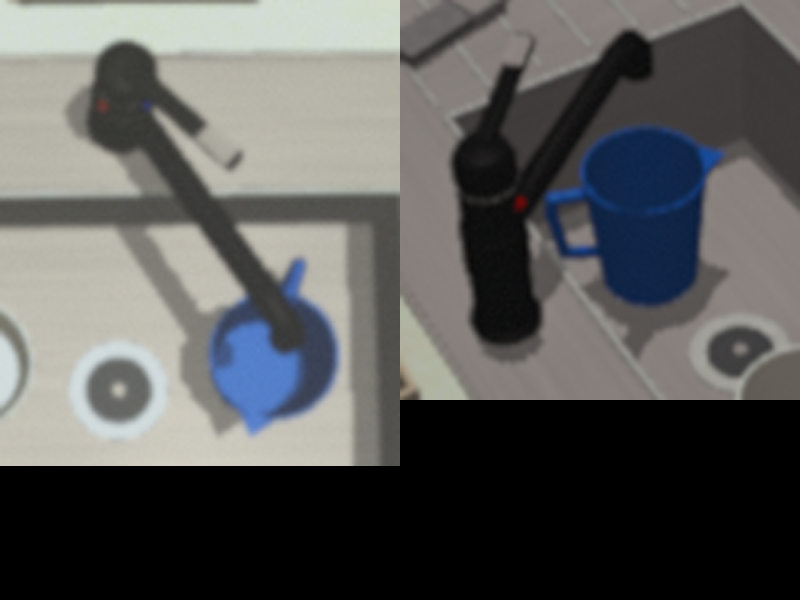

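The top view shows the outlet over the jug's mouth, about 7 mm from its centre. The lever is at the cold stop (about 0.79 measured) and still down, and the jug hasn't moved.

```bash
python3 -c "
from bench import *
print(finish_job())"
```

```text
the job is handed in; nothing more can be done
None
```

The job is handed in: the spout outlet is over the jug's mouth, within about 8 mm of its middle by my camera measurements. The lever was then pushed to its cold stop and is still down, with the jug unmoved and about 14 s of the 51 s used.

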